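# Sort the service parts of a stage light into their trays

## Task

Sort the parts from the lamp repair into the trays: the two cable plugs go into the blue tray, lying flat, one in each bay; the stepper motor goes into the orange tray, standing upright as it is now. Lift the yellow braid reel off the blue solder spool before you pick up the spool, then lay the spool flat in the large bay of the green tray and the yellow reel flat in its small bay. Do not tip the motor over, and leave the felt marker and the orange lighter where they lie.

Things in the scene. Friction and masses are not known exactly. Their poses are not given: they have to be found in the camera images.
- plug_light: Three-pin cable plug with a pale silver-grey shell, 64 mm long (its own y), 19 mm wide (x) and 19 mm high, lying on the bench. Origin at the centre of its underside. Flat-sided to the touch: it does not roll. 45 g.
- plug_dark: Three-pin cable plug with a black shell, otherwise the same: 64 mm long (its own y), 19 mm wide and high, origin at the centre of its underside.
- solder_spool: Blue spool of grey solder wire, lying flat on the bench: round, 62 mm diameter, 29 mm high, z is its axis, origin at the centre of its underside. About 0.24 kg. The braid reel lies on top of it at the start.
- braid_reel: Yellow reel of desoldering braid: round, 52 mm diameter, 14 mm high, z is its axis, origin at the centre of its underside. At the start it lies flat on top of the solder spool, roughly centred (its underside 29 mm above the bench). About 30 g.
- stepper_motor: Square stepper motor, black with bright end plates, standing upright with its shaft and brass pulley up. Body 42 by 42 mm and 38 mm high, spanning own x -18..24 mm and y -21..21 mm; a white connector sticks out of its -x side to x -24 mm at 13 to 23 mm height; the pulley on the shaft (at x = 3 mm, radius 6.5 mm) reaches 60 mm. Origin on the underside. Grip it across its y faces. About 0.28 kg.
- plug_tray: Low blue tray with two equal bays, for the plugs; fixed to the bench. 116 mm (own x) by 157 mm (own y). Walls 3 mm thick, 15 mm high above the bench; floor 3 mm. Origin: centre of the underside. Each bay is 110 mm (x) by 74 mm (y) inside; bay centres at x = 0, y = +38.5 mm and y = -38.5 mm.
- reel_tray: Low green tray with one large and one small bay, for spool and reel; fixed to the bench. 116 mm (own x) by 185 mm (own y). Walls 3 mm thick, 15 mm high above the bench; floor 3 mm. Origin: centre of the underside. Large bay 110 mm (x) by 100 mm (y), centre at x = 0, y = +39.5 mm; small bay 110 mm (x) by 76 mm (y), centre at x = 0, y = -51.5 mm.
- motor_tray: Low orange square tray with a single bay, for the motor; fixed to the bench. 84 by 84 mm outside, 78 by 78 mm inside. Walls 3 mm thick, 15 mm high; floor 3 mm. Origin: centre of the underside.
- marker: Black and white felt marker, 136 mm long (own y), 20 mm thick, lying near the front edge of the bench. Not to be disturbed. Origin at the centre of its underside.
- lighter: Orange pocket lighter, 71 mm long (own y), 25 mm wide, 13 mm high, lying near the front edge of the bench. Not to be disturbed. Origin at the centre of its underside.
Not all that is in view belongs to the job. There is more than one size of the solder_spool; the one meant has the size given above.

How it is judged:
At the end, for the whole second after the job is handed in: One plug flat (within 0.15 rad) in each blue bay, either way round; spool in the large and reel in the small green bay, motor in the orange tray: undersides under 8 mm (plugs 16 mm) above the tray underside, tilt under 0.1 rad; all below 0.02 m/s (((x of plug_light in the frame of plug_tray between -0.048 and 0.048 m and y of plug_light in the frame of plug_tray between 0.006 and 0.071 m and z of plug_light in the frame of plug_tray between 0 and 0.016 m and x of plug_dark in the frame of plug_tray between -0.048 and 0.048 m and y of plug_dark in the frame of plug_tray between -0.071 and -0.006 m and z of plug_dark in the frame of plug_tray between 0 and 0.016 m) or (x of plug_light in the frame of plug_tray between -0.048 and 0.048 m and y of plug_light in the frame of plug_tray between -0.071 and -0.006 m and z of plug_light in the frame of plug_tray between 0 and 0.016 m and x of plug_dark in the frame of plug_tray between -0.048 and 0.048 m and y of plug_dark in the frame of plug_tray between 0.006 and 0.071 m and z of plug_dark in the frame of plug_tray between 0 and 0.016 m)) and angle between plug_light's own y axis and vertical between 1.42 and 1.72 rad and angle between plug_dark's own y axis and vertical between 1.42 and 1.72 rad and x of solder_spool in the frame of reel_tray between -0.027 and 0.027 m and y of solder_spool in the frame of reel_tray between 0.017 and 0.062 m and z of solder_spool in the frame of reel_tray between 0 and 0.008 m and angle between each of solder_spool, braid_reel, stepper_motor's own z axis and vertical below 0.1 rad and x of braid_reel in the frame of reel_tray between -0.032 and 0.032 m and y of braid_reel in the frame of reel_tray between -0.067 and -0.036 m and z of braid_reel in the frame of reel_tray between 0 and 0.008 m and x of stepper_motor in the frame of motor_tray between -0.025 and 0.025 m and y of stepper_motor in the frame of motor_tray between -0.025 and 0.025 m and z of stepper_motor in the frame of motor_tray between 0 and 0.008 m and linear speed of each of plug_light, plug_dark, solder_spool, braid_reel, stepper_motor below 0.02 m/s); the robot touches nothing.
It fails at once if the spool is picked up with the braid reel still on it (height (world z) of solder_spool above 0.05 m and horizontal distance between solder_spool and braid_reel below 0.035 m and z of braid_reel in the frame of solder_spool above 0.015 m).
It fails at once if the motor is tipped over (angle between stepper_motor's own z axis and vertical above 0.7 rad).
It fails at once if the marker is disturbed (moved over 25 mm) (distance of marker from where it was at the start of the episode above 0.025 m).
It fails at once if the lighter is disturbed (moved over 25 mm) (distance of lighter from where it was at the start of the episode above 0.025 m).
It also fails if it takes over 109 s, if anything falls off the work surface, if the arm or the gripper's body presses on something with over 40 N, if the wrist force passes 120 N, or if a joint passes its speed limit or range.

## Robot

A 6-joint arm with a two-finger parallel gripper is mounted at the origin on a cart in front of the work surface, level with it; the furniture and walls round the work are solid. World frame = base frame: x ahead of the robot, y to its left, z up, the work surface at z = 0. Lengths are in m, angles in rad, forces in N, time in s.
With the tool pointing down it reaches from about 0.425 to 0.95 m from the base axis. Payload 3.5 kg.
Tool frame: the origin (TCP) lies between the finger pads; the fingertips stand 19 mm ahead of it and the grasp point (between the pads) is the TCP; z points along the fingers, y is the line along which they close (so a half turn about z gives the same grasp; the last joint's range is limited). The gripper opens to 85 mm and grips with 20 to 120 N. Pads are 22 mm wide; open, the fingers measure 114 mm over their backs; the gripper's body (76 mm by 85 mm) begins 54 mm behind the grasp point. The pads swing forward as they close: fully open they stand 13 mm farther back than shut.
Start: joints at [0.963, 0.286, 1.577, -0, 1.279, -0.15], TCP at [0.298, 0.605, 0.23] pointing down, gripper open.
Joint ranges: [-2.77, 2.77], [-0.9, 2.22], [0.21, 2.48], [-1.53, 4.67], [0.24, 2.81], [-2.84, 2.84]. Speed limits (rad/s): [2.79, 2.79, 3.14, 3.14, 3.14, 3.14].

## Interface

Orientations are given as a unit quaternion [x, y, z, w].
In Python, from plant import get_state, cams, ctrl gives the robot as it stands. The module is installed in compiled form; this text tells all that it offers.
- The arm moves only by the tool jog_arm, never from a script. Its argument "deltas" is text: rows parted by semicolons, each of 6 numbers parted by spaces: the shift along the world's x, y, z normalised to -1 to 1, where 1 is 0.02 m, then the turn, a rotation vector about the world's x, y, z normalised to -1 to 1, where 1 is 0.1 rad. In form: x y z ax ay az; .... A call has 1 to 20 rows; each row shifts and turns the commanded pose from where the row before left it; what a row does not reach is not made up. A row lasts 1/8 s, in which the tool goes at most 62.5 mm and 10.7 degrees, less where a joint would pass 70% of its speed; a pose out of reach is approached as far as the arm can. A call with a number of a shift or a turn outside -1 to 1 is refused whole. A call with a gripper value outside its range is refused whole. "gripper" is the opening, from 0 (shut) to 1 (fully open), set as the call begins (left out, the last holds). The fingers move at their own pace and stop on an object; "squeeze" is the grip in N (left out, the last holds). Time passes only in rows, so rows that do not move let the fingers close. It gives the time, the measured TCP pose, the force, the opening and the grip force at its end, in the units of the state.
- get_state(): the state, without advancing time (a new reading comes with each control period).
- cams.read_camera(name): name is "scene" or "side" or "wrist"; returns a dict with "color" (384x512x3 uint8, blue, green, red), "vfov" (degrees; the focal length in pixels is half the picture's height over the tangent of half this angle, whatever the lens; pixels are square), "cx", "cy" (the principal point, pixels), "rvec" (rotation vector, rad) and "tvec" (3), from world to camera coordinates, as OpenCV has them. Camera axes: x right, y down, z forward; pixel columns grow to the right and rows downward; lengths in m; the calibration is good to about 2 mm. A picture is of the moment at which its call begins. There is no depth.
- ctrl.sign_off(): hands the job in; it is judged then, once.
The state is a dict: "time": time; "qpos": joint angles; "dq": joint speeds; "joint_efforts": joint torques, N m; "eef_pos": TCP position; "tcp_rot": TCP orientation; "contact_force": force on the tool from outside, world axes, zero at the start; "wrist_torque": the same for the moment, N m; "opening": opening from 0.0 (shut) to 1.0 (fully open); "finger_force": force on a finger pad.
Only numpy, scipy, OpenCV 4.12 (cv2) and the standard library are available. Lean on these libraries where they do the work, as an engineer would, in place of code of your own. Each camera call takes 0.05 s, during which the arm holds its last target. There are 200 camera calls.

## Working session

There is one attempt and no reset: what is moved stays moved. The work goes in short steps, Python scripts to look and compute and a tool call to move; the robot and the scene stay as the last step left them, time stands still between calls to the robot, and variables do not carry over. Pictures are saved under pics/ and viewed, at most 14 in all, crops included, and the job is handed in when it is done.

Besides the shell and the picture viewer there is one more tool, called after "Call:" in YAML: its name, and indented under it one key for each argument. jog_arm: Moves the arm, as the interface text tells. Its arguments: {"type":"object","properties":{"deltas":{"type":"string"},"gripper":{"type":"number"},"squeeze":{"type":"number"}},"required":["deltas"]}

```bash
mkdir -p pics; cat > h.py <<'E'
import numpy as np, cv2
from plant import get_state, cams, ctrl
def load(n,tag=None):
    c=cams.read_camera(n)
    if tag: cv2.imwrite(f'pics/{tag}.png',c['color'])
    R,_=cv2.Rodrigues(np.array(c['rvec'],float)); t=np.array(c['tvec'],float).ravel()
    f=c['color'].shape[0]/2/np.tan(np.radians(c['vfov'])/2)
    c.update(R=R,t=t,f=f,C=-R.T@t); return c
def ray(c,u,v,z):
    d=c['R'].T@np.array([(u-c['cx'])/c['f'],(v-c['cy'])/c['f'],1]); s=(z-c['C'][2])/d[2]
    return c['C']+s*d
def proj(c,p):
    q=c['R']@np.array(p,float)+c['t']; return q[:2]/q[2]*c['f']+[c['cx'],c['cy']]
E
python3 - <<'E'
from h import *
import pickle
for n in('scene','side','wrist'):
    c=load(n,n+'0'); print(n,c['C'],c['f'],c['cx'],c['cy']); pickle.dump(c,open(n+'0.pkl','wb'))
s=get_state();print(s['time'],s['eef_pos'],s['tcp_rot'])
a=[cv2.imread(f'pics/{n}0.png') for n in('scene','side')]
for n,i in zip(('scene','side'),a): cv2.imwrite(f'pics/{n}0b.png',cv2.resize(i,(800,600),interpolation=cv2.INTER_CUBIC))
E
```

```text
scene [0.08009164 0.75337024 1.07191823] 487.08381150770697 248.97531266009833 197.04117225705397
side [0.04194856 0.98671046 0.55051775] 413.07519676499726 251.55712170115535 192.79436752916794
wrist [0.22637572 0.64019174 0.37121979] 334.393216431546 255.7281520832286 192.16991108479948
0.15 [0.29798951 0.60509574 0.22903034] [ 2.26891010e-01  9.73919723e-01 -8.52789928e-04 -3.41136656e-04]
```

View pics/scene0b.png

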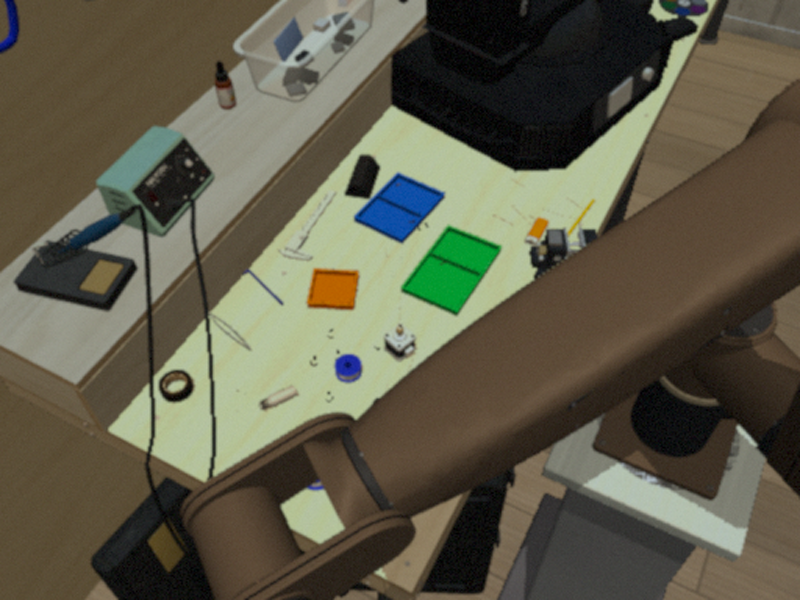

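View pics/side0b.png

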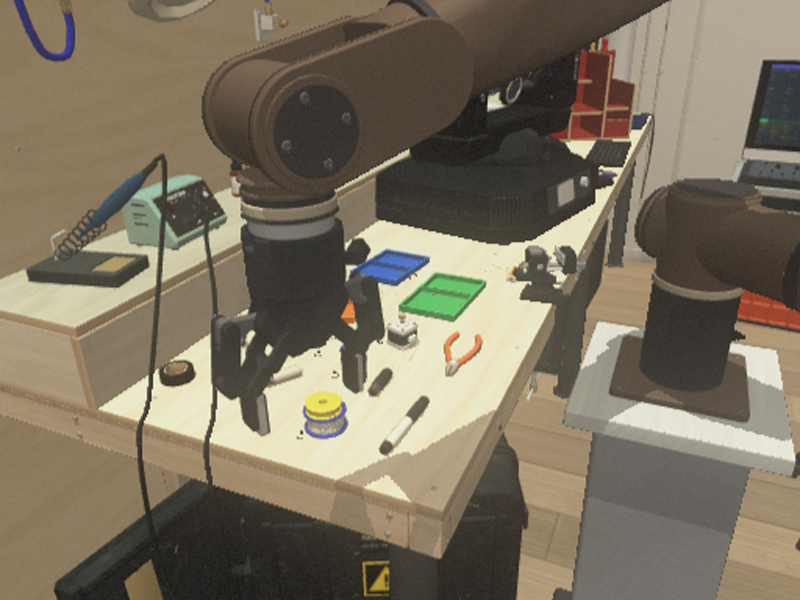

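Scene shows the blue (400,207), green (452,270) and orange (333,289) trays, the light plug (280,397), the motor (400,342) and a small bare blue spool (348,367), which is a decoy. In the side view I see the target spool with the yellow reel (325,415), the dark plug (380,381) and the marker (405,425).

```bash
cat > m.py <<'E'
from h import *
def tray(c,lo,hi,name):
    hsv=cv2.cvtColor(c['color'],cv2.COLOR_BGR2HSV)
    m=cv2.inRange(hsv,lo,hi); m=cv2.morphologyEx(m,cv2.MORPH_CLOSE,np.ones((3,3)))
    cs,_=cv2.findContours(m,cv2.RETR_EXTERNAL,cv2.CHAIN_APPROX_NONE)
    for k in sorted(cs,key=cv2.contourArea)[::-1][:3]:
        if cv2.contourArea(k)<30: continue
        P=np.array([ray(c,u,v,0.010)[:2] for u,v in k[:,0]],np.float32)
        r=cv2.minAreaRect(P*1000); print(name,np.round(k[:,0].mean(0)),cv2.contourArea(k),'ctr',np.round(r[0]),'size',np.round(r[1]),'ang',round(r[2],1))
E
python3 - <<'E'
from m import *
import pickle
for n in('scene','side','wrist'):
    c=pickle.load(open(n+'0.pkl','rb')); print(n)
    tray(c,(100,120,60),(125,255,255),'blue'); tray(c,(45,120,60),(80,255,255),'green'); tray(c,(5,150,120),(19,255,255),'orange'); tray(c,(20,150,100),(33,255,255),'yellow')
c=pickle.load(open('wrist0.pkl','rb'))
cv2.imwrite('pics/w0b.png',cv2.resize(c['color'],(800,600)))
s=pickle.load(open('side0.pkl','rb'));sc=pickle.load(open('scene0.pkl','rb'))
cv2.imwrite('pics/mix0.png',np.hstack([cv2.resize(sc['color'][180:290,140:280],(400,314)),cv2.resize(s['color'][180:290,140:280],(400,314))]))
for nm,cc,u,v,z in [('lplug',sc,280,397,.01),('lplug side',s,285,375,.01),('dark',s,380,381,.01),('decoy',sc,348,366,.02),('reel',s,323,403,.043),('motor',sc,400,342,.038),('marker',s,405,425,.01),('pliers',s,462,352,.01),('lighter',sc,538,230,.01)]:
    print(nm,np.round(ray(cc,u/1.5625,v/1.5625,z),3))
E
```

```text
scene
blue [255. 132.] 1278.5 ctr [ 615. -245.] size [164. 117.] ang 84.1
blue [222. 234.] 162.0 ctr [510. 141.] size [40. 43.] ang 29.7
blue [ 6. 16.] 147.0 ctr [1852. -393.] size [ 40. 256.] ang 43.1
green [289. 172.] 1863.0 ctr [ 450. -142.] size [191. 118.] ang 87.7
orange [213. 184.] 669.5 ctr [622.   5.] size [85. 93.] ang 23.6
orange [344. 146.] 74.5 ctr [ 344. -317.] size [23. 52.] ang 0.6
side
blue [250. 169.] 417.0 ctr [ 620. -247.] size [154. 119.] ang 84.4
blue [42. 25.] 91.0 ctr [ 34040. -28492.] size [  374. 71466.] ang 48.9
blue [18. 16.] 89.5 ctr [ 5543556. -4327882.] size [   19534. 14735325.] ang 52.1
green [280. 194.] 248.5 ctr [447. -96.] size [ 74. 100.] ang 87.0
green [291. 183.] 126.5 ctr [ 443. -183.] size [53. 99.] ang 85.6
orange [491. 199.] 541.0 ctr [-144. -310.] size [143. 100.] ang 84.1
orange [223. 200.] 71.5 ctr [594.   3.] size [24. 98.] ang 27.4
orange [393.  83.] 52.0 ctr [  350. -2117.] size [369.  64.] ang 88.1
yellow [240. 369.] 311.0 ctr [268. 556.] size [27. 44.] ang 26.7
yellow [208. 258.] 174.0 ctr [477. 295.] size [57. 48.] ang 8.2
wrist
blue [147. 343.] 42.5 ctr [459. 363.] size [ 7. 32.] ang 72.3
lplug [0.576 0.249 0.01 ]
lplug side [0.575 0.251 0.01 ]
dark [0.426 0.209 0.01 ]
decoy [0.504 0.149 0.02 ]
reel [0.452 0.339 0.043]
motor [0.444 0.076 0.038]
marker [0.344 0.301 0.01 ]
pliers [0.337 0.073 0.01 ]
lighter [ 0.341 -0.309  0.01 ]
```

View pics/w0b.png

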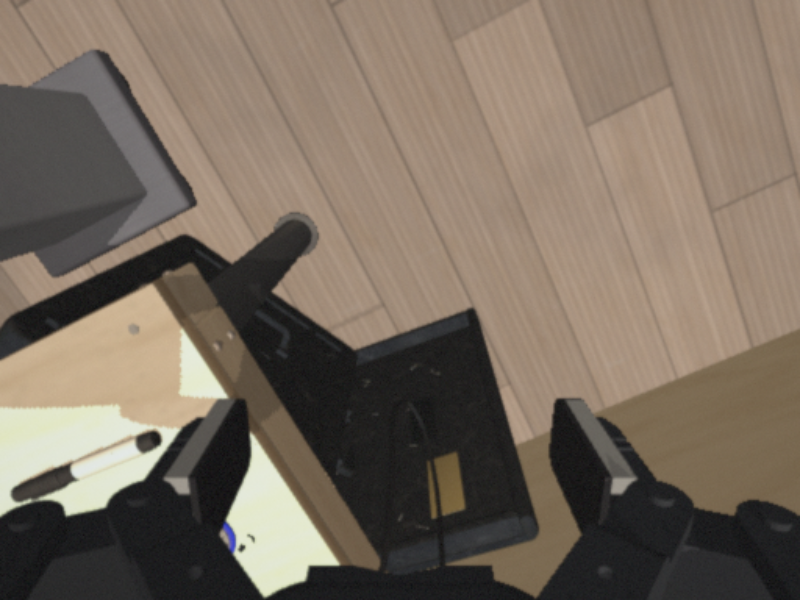

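View pics/mix0.png

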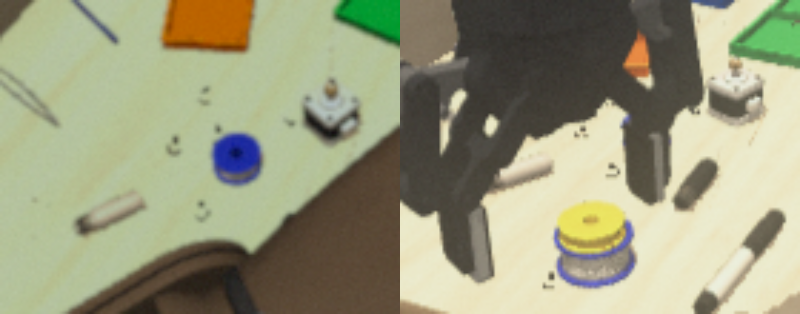

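Wrist view: the marker is at lower left, and the rest is bench edge and floor. The crops confirm the reel-on-spool stack, and that the lone blue spool is the decoy. The measured sizes fit the given ones (blue 164x117, green 191x118), so I'll move over the reel.

Call:
jog_arm:
  deltas: "0.55 -0.95 0 0 0 0;0.55 -0.95 0 0 0 0;0.55 -0.95 0 0 0 0;0.55 -0.95 0 0 0 0;0.55 -0.95 0 0 0 0;0.55 -0.95 0 0 0 0;0.55 -0.95 0 0 0 0;0.55 -0.95 0 0 0 0;0.55 -0.95 0 0 0 0;0.55 -0.95 0 0 0 0;0.55 -0.95 0 0 0 0;0.55 -0.95 0 0 0 0;0.55 -0.95 0 0 0 0;0.55 -0.95 0 0 0 0"

```text
time: 1.9
eef_pos: [0.4529, 0.3382, 0.2301]
tcp_rot: [0.227, 0.974, 0.0, 0.0]
contact_force: [-0.2, 0.4, -0.5]
opening: 1.001
finger_force: 0.0
```

```bash
python3 - <<'E'
from m import *
import pickle
for n in('wrist','side','scene'):
    c=load(n,n+'1'); pickle.dump(c,open(n+'1.pkl','wb')); print(n, proj(c,[.452,.339,.043]))
    hsv=cv2.cvtColor(c['color'],cv2.COLOR_BGR2HSV)
    m=cv2.inRange(hsv,(22,140,90),(33,255,255))
    cs,_=cv2.findContours(m,cv2.RETR_EXTERNAL,cv2.CHAIN_APPROX_NONE)
    for k in sorted(cs,key=cv2.contourArea)[::-1][:2]:
        if cv2.contourArea(k)<40: continue
        P=np.array([ray(c,u,v,0.043)[:2]*1000 for u,v in k[:,0]],np.float32)
        print(np.round(k[:,0].mean(0)),cv2.contourArea(k),cv2.minEnclosingCircle(P))
s=get_state();print(s['time'],s['eef_pos'],s['tcp_rot'])
a=[cv2.resize(cv2.imread(f'pics/{n}1.png'),(400,300)) for n in('wrist','side')]
w=cv2.resize(cv2.imread('pics/wrist1.png'),(800,600)); cv2.imwrite('pics/w1b.png',w)
E
```

```text
wrist [256.31021321 164.4415728 ]
[252. 169.] 1903.0 ((454.91668701171875, 333.73492431640625), 26.181882858276367)
side [206.71979283 257.78041815]
[206. 261.] 265.5 ((448.88604736328125, 341.8132629394531), 32.813636779785156)
[244. 372.] 100.5 ((251.3209991455078, 582.003662109375), 16.22633171081543)
scene [200.53227419 296.31650378]
[201. 295.] 346.5 ((453.3194580078125, 335.3406066894531), 28.70170783996582)
2.05 [0.45281404 0.33857313 0.23015836] [ 2.27874610e-01  9.73690470e-01  1.47058161e-04 -8.98471553e-05]
```

View pics/w1b.png

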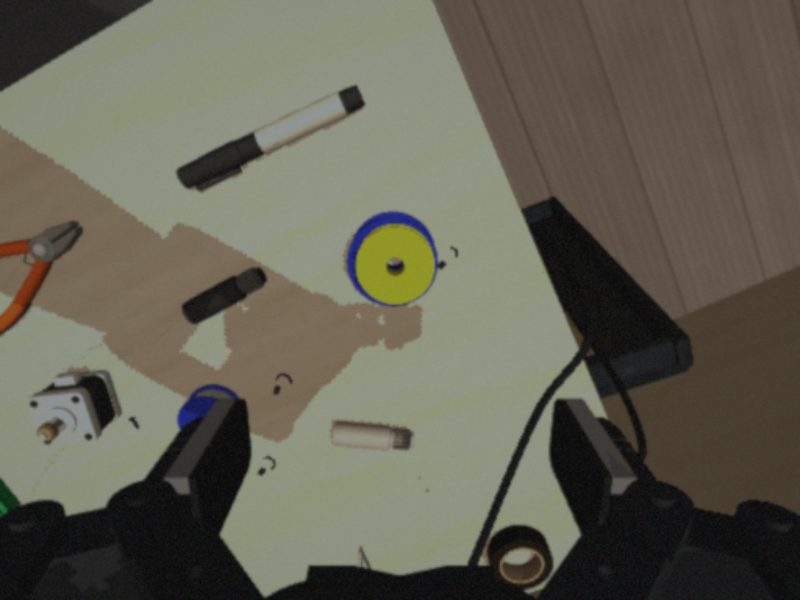

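Wrist view: the yellow reel is at (395,264) on its spool, with the dark plug at (225,295), light plug at (370,436), motor at (72,408) and decoy at (208,405). The measured reel radius of 26.2 mm matches, so I'll descend with the gripper part closed and check the tip height.

Call:
jog_arm:
  deltas: "0.1 -0.2 -1 0 0 0;0 0 -1 0 0 0;0 0 -1 0 0 0;0 0 -1 0 0 0;0 0 -1 0 0 0;0 0 -1 0 0 0;0 0 -1 0 0 0;0 0 -1 0 0 0;0 0 -0.75 0 0 0;0 0 0 0 0 0"
  gripper: 0.76

```text
time: 3.3
eef_pos: [0.4533, 0.335, 0.0534]
tcp_rot: [0.227, 0.974, -0.001, -0.001]
contact_force: [0.6, 0.0, -0.4]
opening: 0.76
finger_force: 0.0
```

```bash
python3 - <<'E'
from m import *
c=load('side'); im=c['color'][200:310,140:280].copy()
cv2.imwrite('pics/s2.png',cv2.resize(im,None,fx=5,fy=5,interpolation=cv2.INTER_CUBIC))
s=get_state();print(s['time'],s['eef_pos'],s['opening'])
p=s['eef_pos']; 
for dz in (0,-.013,-.019):
  for sg in(-1,1):
    print(dz,sg,(proj(c,np.array(p)+[.443*.034*sg,.897*.034*sg,dz])-[140,200])*5)
E
```

```text
3.35 [0.45411255 0.33538532 0.05457334] 0.7614421799434873
0 -1 [395.3761258 233.5036408]
0 1 [265.39534575 290.2571239 ]
-0.013 -1 [396.913251   258.17413822]
-0.013 1 [267.80176523 315.65497393]
-0.019 -1 [397.61657899 269.46238674]
-0.019 1 [268.90243113 327.27163004]
```

View pics/s2.png

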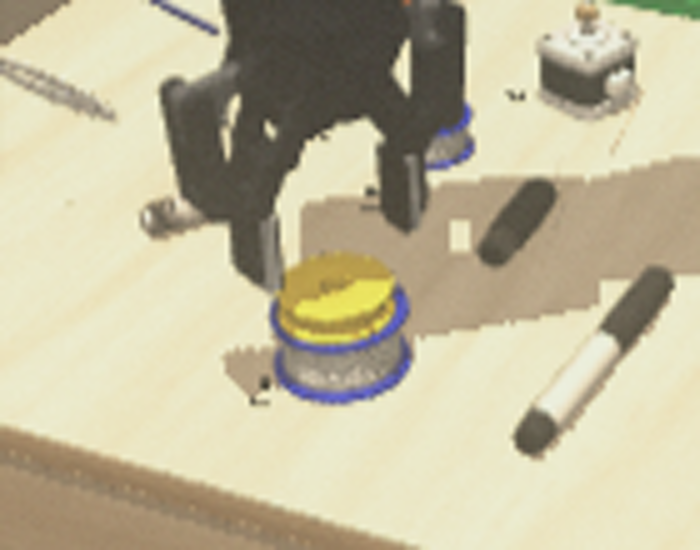

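Side crop: the left fingertip at (268,290) is still near the reel's top level, so the tips reach less far when open. I'll narrow the gripper to 56 mm and probe down.

Call:
jog_arm:
  deltas: "0 0 0 0 0 0;0.05 -0.05 -0.2 0 0 0;0 0 -0.2 0 0 0;0 0 -0.2 0 0 0;0 0 0 0 0 0"
  gripper: 0.67

```text
time: 3.98
eef_pos: [0.4549, 0.3343, 0.0425]
tcp_rot: [0.227, 0.974, -0.0, -0.0]
contact_force: [-0.3, -0.3, 0.8]
opening: 0.669
finger_force: 0.0
```

```bash
python3 - <<'E'
from m import *
c=load('side'); im=c['color'][220:300,170:250].copy()
cv2.imwrite('pics/s3.png',cv2.resize(im,None,fx=7,fy=7,interpolation=cv2.INTER_CUBIC))
s=get_state();print(s['time'],s['eef_pos'],s['opening'])
E
```

```text
4.025 [0.45508041 0.33438665 0.042795  ] 0.6726845744958895
```

View pics/s3.png

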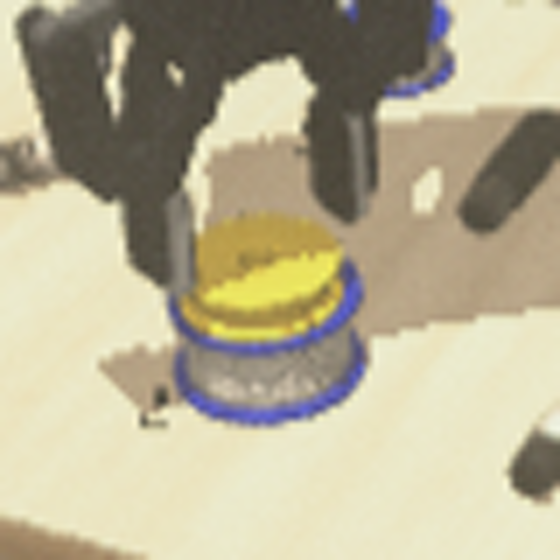

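Side crop: the left tip at (190,295) is about 4 mm above the spool's flange. I'll go down 2 mm more, close, then lift a little.

Call:
jog_arm:
  deltas: "0 0 -0.1 0 0 0;0 0 0 0 0 0;0 0 0 0 0 0;0 0 0 0 0 0"
  gripper: 0.4
  squeeze: 30

```text
time: 4.53
eef_pos: [0.4553, 0.3345, 0.0411]
tcp_rot: [0.227, 0.974, 0.0, 0.0]
contact_force: [-0.3, -0.6, -0.3]
opening: 0.399
finger_force: 0.0
```

Call:
jog_arm:
  deltas: "0 0 0.2 0 0 0;0 0 0.5 0 0 0;0 0 1 0 0 0;0 0 1 0 0 0;0 0 1 0 0 0"

```text
time: 5.15
eef_pos: [0.4558, 0.3347, 0.1174]
tcp_rot: [0.227, 0.974, 0.001, 0.001]
contact_force: [0.0, -0.4, 0.2]
opening: 0.399
finger_force: 0.0
```

```bash
python3 - <<'E'
from m import *
c=load('side'); w=load('wrist')
cv2.imwrite('pics/s4.png',np.hstack([cv2.resize(c['color'][180:300,150:270],(400,400)),cv2.resize(w['color'],(400,400))]))
E
```

```text
(no output)
```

View pics/s4.png

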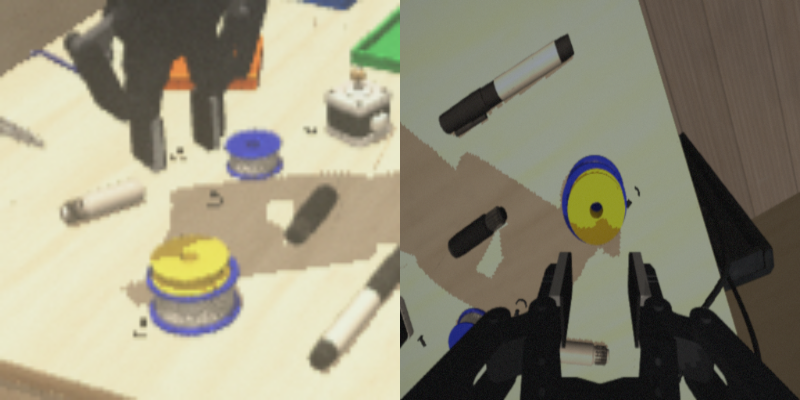

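Both views show the fingers closed on nothing. The reel is still on the spool, perhaps nudged. I'll compare the fingertips' image positions with the TCP and re-measure the reel.

```bash
python3 - <<'E'
from m import *
import pickle
s=get_state(); p=np.array(s['eef_pos']); print(p)
ty=np.array([.443,.897,0]); tx=np.array([-.897,.443,0])
for n in('wrist','side','scene'):
    c=load(n); pickle.dump(c,open(n+'4.pkl','wb'))
    print(n,'fwd',c['R'][2].round(3),'C-p',(c['C']-p).round(3))
    for dz in(.05,.02,0,-.019): print(dz,[proj(c,p+ty*.017*g+[0,0,dz]).round(0) for g in(-1,1)])
    hsv=cv2.cvtColor(c['color'],cv2.COLOR_BGR2HSV)
    m=cv2.inRange(hsv,(22,140,60),(33,255,255)); m=cv2.morphologyEx(m,cv2.MORPH_CLOSE,np.ones((5,5)))
    cs,_=cv2.findContours(m,cv2.RETR_EXTERNAL,cv2.CHAIN_APPROX_NONE)
    k=max(cs,key=cv2.contourArea)
    P=np.array([ray(c,u,v,0.043)[:2]*1000 for u,v in k[:,0]],np.float32)
    print('reel',np.round(k[:,0].mean(0)),cv2.contourArea(k),cv2.minEnclosingCircle(P),cv2.fitEllipse(P))
# wrist-left tip pixel (565,255)->native
print('tip px wrist',[( (u-400)*512/400, v*384/400) for u,v in((565,255),(636,255))])
print('tip px side',[(150+u*.3,180+v*.3) for u,v in((152,170),(212,150))])
E
```

```text
[0.45740669 0.33556841 0.11923949]
wrist fwd [ 0.286 -0.135 -0.949] C-p [-0.073  0.034  0.142]
0.05 [array([207., 333.]), array([308., 332.])]
0.02 [array([216., 282.]), array([297., 282.])]
0 [array([221., 258.]), array([292., 258.])]
-0.019 [array([224., 240.]), array([288., 240.])]
reel [251. 199.] 4101.0 ((454.2890930175781, 333.65252685546875), 26.82235336303711) ((454.3539733886719, 333.5347595214844), (50.049346923828125, 53.21950149536133), 64.29998016357422)
side fwd [ 0.38  -0.823 -0.422] C-p [-0.415  0.651  0.431]
0.05 [array([208., 203.]), array([194., 208.])]
0.02 [array([209., 215.]), array([195., 220.])]
0 [array([210., 224.]), array([196., 229.])]
-0.019 [array([210., 231.]), array([197., 237.])]
reel [240. 370.] 341.0 ((253.13323974609375, 582.9799194335938), 23.841848373413086) ((254.03610229492188, 581.966552734375), (27.082298278808594, 49.350685119628906), 27.16463279724121)
scene fwd [ 0.311 -0.55  -0.775] C-p [-0.377  0.418  0.953]
0.05 [array([200., 262.]), array([187., 270.])]
0.02 [array([202., 269.]), array([188., 277.])]
0 [array([203., 274.]), array([190., 282.])]
-0.019 [array([203., 278.]), array([190., 286.])]
reel [201. 295.] 348.5 ((453.5848083496094, 335.8835144042969), 28.390382766723633) ((453.5012512207031, 336.05657958984375), (49.149818420410156, 55.45161819458008), 42.9912223815918)
tip px wrist [(211.2, 244.8), (302.08, 244.8)]
tip px side [(195.6, 231.0), (213.6, 225.0)]
```

The reel hasn't moved (454,334). It was passed over even at TCP z = 0.041, so the tips must sit at about TCP height. Going to z = 0.033 therefore keeps them above the spool flange, and I'll grasp there.

Call:
jog_arm:
  deltas: "-0.05 -0.05 -0.4 0 0 0;-0.05 0 -1 0 0 0;0 0 -1 0 0 0;0 0 -1 0 0 0;0 0 -0.6 0 0 0;0 0 -0.2 0 0 0;0 0 0 0 0 0"
  gripper: 0.7

```text
time: 6.28
eef_pos: [0.4535, 0.3336, 0.0311]
tcp_rot: [0.227, 0.974, 0.0, 0.0]
contact_force: [0.5, 0.9, 0.2]
opening: 0.699
finger_force: 0.0
```

Call:
jog_arm:
  deltas: "0 0 0 0 0 0;0 0 0 0 0 0;0 0 0 0 0 0;0 0 0 0 0 0"
  gripper: 0.4

```text
time: 6.78
eef_pos: [0.4543, 0.334, 0.0324]
tcp_rot: [0.227, 0.974, 0.001, 0.001]
contact_force: [-0.9, 0.1, 5.4]
opening: 0.55
finger_force: 30.8
```

Call:
jog_arm:
  deltas: "0 0 0.2 0 0 0;0 0 0.5 0 0 0;0 0 0.7 0 0 0;0 0 1 0 0 0;0 0 1 0 0 0"

```text
time: 7.4
eef_pos: [0.4536, 0.3336, 0.1011]
tcp_rot: [0.227, 0.974, 0.0, 0.0]
contact_force: [0.6, -0.3, 0.0]
opening: 0.546
finger_force: 30.9
```

```bash
python3 - <<'E'
from m import *
import pickle
c=load('side'); w=load('wrist'); pickle.dump(w,open('wrist5.pkl','wb'))
cv2.imwrite('pics/s5.png',np.hstack([cv2.resize(c['color'][180:300,150:270],(400,400)),cv2.resize(w['color'],(400,400))]))
E
```

```text
(no output)
```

View pics/s5.png

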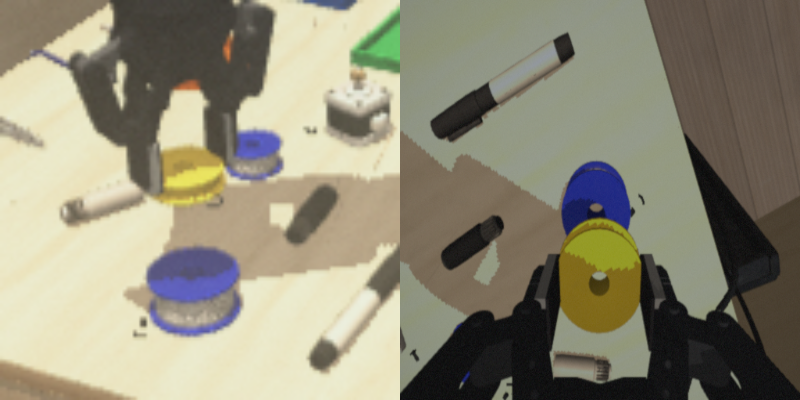

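The reel is held level and the spool stayed on the bench. Carrying the reel to the small green bay, turning so the fingers close along the tray's long inner side (x).

Call:
jog_arm:
  deltas: "0 -1 0 0 0 -1;0 -1 0 0 0 -1;0 -1 0 0 0 -1;0 -1 0 0 0 -1;0 -1 0 0 0 -1;0 -1 0 0 0 -1;0 -1 0 0 0 -1;0 -1 0 0 0 -1;0 -1 0 0 0 -1;0 -1 0 0 0 -1;0 -1 0 0 0 -1;0 -1 0 0 0 -0.5;0 -1 0 0 0 0;0 -1 0 0 0 0;0 -1 0 0 0 0;0 -1 0 0 0 0;0 -1 0 0 0 0;0 -1 0 0 0 0;0 -1 0 0 0 0;0 -1 0 0 0 0"

```text
time: 10.0
eef_pos: [0.453, -0.0671, 0.099]
tcp_rot: [0.72, 0.694, -0.0, -0.0]
contact_force: [0.5, -0.2, 0.4]
opening: 0.549
finger_force: 30.9
```

Call:
jog_arm:
  deltas: "-0.05 -1 0 0 0 0;-0.05 -1 0 0 0 0;-0.05 -1 0 0 0 0;-0.05 -1 0 0 0 0;-0.05 -1 0 0 0 0;0 -0.7 0 0 0 0;0 -0.6 0 0 0 0;0 0 0 0 0 0"

```text
time: 11.0
eef_pos: [0.4484, -0.193, 0.0992]
tcp_rot: [0.72, 0.694, 0.0, 0.0]
contact_force: [1.2, 1.1, -1.4]
opening: 0.551
finger_force: 30.9
```

```bash
python3 - <<'E'
from m import *
import pickle
for n in('scene','side','wrist'):
    c=load(n,n+'6'); pickle.dump(c,open(n+'6.pkl','wb')); print(n)
    tray(c,(45,100,40),(85,255,255),'green'); tray(c,(100,120,60),(125,255,255),'blue');tray(c,(5,150,120),(19,255,255),'orange')
s=get_state();print(s['time'],s['eef_pos'],s['tcp_rot'],np.round(s['qpos'],2))
w=pickle.load(open('wrist1.pkl','rb')); k=.64
for nm,z,pts in [('dark',.015,[(186,313),(264,278)]),('light',.015,[(332,433),(411,439)]),('motor c',.038,[(64,413)]),('machine',0,[])]:
    P=[ray(w,u*k,v*k,z)[:2]*1000 for u,v in pts]; print(nm,np.round(P),np.round(np.mean(P,0)) if P else'', (np.degrees(np.arctan2(*(P[1]-P[0])[::-1])),np.linalg.norm(P[1]-P[0])) if len(P)>1 else '')
sc=pickle.load(open('scene0.pkl','rb'))
for u,v in((520,165),(395,105)): print('machine',ray(sc,u*k,v*k,0).round(3))
# composite for one view
W=pickle.load(open('wrist4.pkl','rb'))
cv2.imwrite('pics/v6.png',np.hstack([cv2.resize(cv2.imread('pics/wrist6.png'),(400,300)),cv2.resize(cv2.imread('pics/scene6.png')[100:280,130:370],(400,300))]))
E
```

```text
scene
green [289. 172.] 1907.0 ctr [ 450. -143.] size [193. 120.] ang 88.1
green [428.   2.] 30.5 ctr [  343. -1254.] size [33. 39.] ang 26.5
blue [256. 132.] 1282.5 ctr [ 615. -248.] size [168. 117.] ang 84.1
blue [202. 299.] 526.0 ctr [458. 330.] size [58. 70.] ang 30.9
blue [222. 234.] 159.0 ctr [510. 141.] size [40. 43.] ang 29.7
orange [213. 184.] 668.5 ctr [622.   5.] size [85. 93.] ang 23.4
orange [300. 235.] 75.5 ctr [326.  53.] size [104.  18.] ang 90.0
orange [344. 146.] 74.5 ctr [ 344. -317.] size [23. 52.] ang 0.6
side
green [283. 189.] 756.5 ctr [ 451. -136.] size [200. 118.] ang 88.1
blue [249. 170.] 307.5 ctr [ 620. -250.] size [149. 117.] ang 83.0
blue [40. 26.] 90.0 ctr [ 34159. -28547.] size [  440. 71215.] ang 48.8
blue [18. 16.] 84.5 ctr [ 5546484. -4330266.] size [   19084. 14727772.] ang 52.1
orange [495. 185.] 1566.0 ctr [-157. -459.] size [441. 100.] ang 84.7
orange [214. 199.] 351.0 ctr [619.  13.] size [85. 98.] ang 22.5
orange [302. 224.] 34.5 ctr [326.  57.] size [16. 99.] ang 0.8
wrist
green [256. 120.] 39601.0 ctr [ 450. -152.] size [174. 119.] ang 87.8
blue [463. 252.] 17598.0 ctr [ 596. -253.] size [ 96. 185.] ang 11.2
11.15 [ 0.44818406 -0.19203779  0.09896332] [ 7.19954980e-01  6.94020715e-01  3.04859298e-05 -2.71895555e-04] [-0.61  0.03  2.13  0.    0.99 -0.58]
dark [[427. 178.]
 [429. 242.]] [428. 210.] (np.float64(87.96275767355101), np.float64(64.38576078854967))
light [[561. 225.]
 [594. 279.]] [578. 252.] (np.float64(58.78083686717568), np.float64(62.33384022232269))
motor c [[449.  68.]] [449.  68.] 
machine []  
machine [ 0.449 -0.485  0.   ]
machine [ 0.787 -0.55   0.   ]
```

View pics/v6.png

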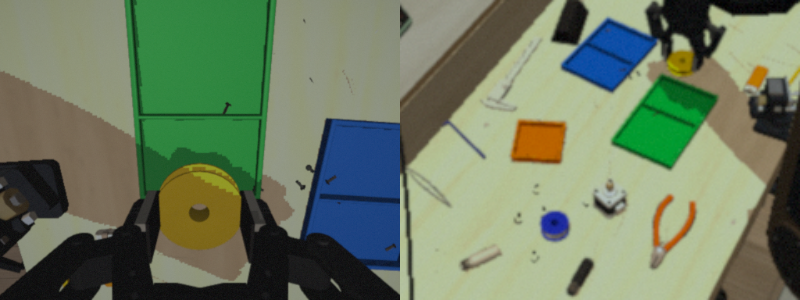

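Left: the reel hangs ahead of the green tray's small bay, with the divider at row 115. Right (scene): all trays are clear and the plug positions agree across views. Lowering and releasing.

Call:
jog_arm:
  deltas: "0 0 -1 0 0 0;0 0 -1 0 0 0;0 0 -1 0 0 0;0 0 -1 0 0 0;0 0 -0.5 0 0 0;0 0 -0.1 0 0 0;0 0 0 0 0 0"

```text
time: 12.02
eef_pos: [0.4487, -0.1927, 0.0076]
tcp_rot: [0.72, 0.694, 0.0, 0.0]
contact_force: [-0.3, -0.2, -0.4]
opening: 0.547
finger_force: 30.9
```

Call:
jog_arm:
  deltas: "0 0 0 0 0 0;0 0 0 0 0 0;0 0 0 0 0 0;0 0 0.5 0 0 0;0 0 1 0 0 0;0 0 1 0 0 0;0 0 1 0 0 0;0 0 1 0 0 0"
  gripper: 0.75

```text
time: 13.02
eef_pos: [0.4484, -0.1926, 0.0985]
tcp_rot: [0.72, 0.694, 0.0, 0.0]
contact_force: [-0.3, 0.3, -0.2]
opening: 0.749
finger_force: 0.0
```

```bash
python3 - <<'E'
from m import *
c=load('wrist','w7')
hsv=cv2.cvtColor(c['color'],cv2.COLOR_BGR2HSV)
m=cv2.inRange(hsv,(20,140,60),(33,255,255)); m=cv2.morphologyEx(m,cv2.MORPH_CLOSE,np.ones((5,5)))
cs,_=cv2.findContours(m,cv2.RETR_EXTERNAL,cv2.CHAIN_APPROX_NONE)
k=max(cs,key=cv2.contourArea); P=np.array([ray(c,u,v,0.017)[:2]*1000 for u,v in k[:,0]],np.float32)
print(cv2.minEnclosingCircle(P),cv2.fitEllipse(P)); s=get_state();print(s['time'],s['eef_pos'])
tray(c,(45,100,40),(85,255,255),'green')
E
```

```text
((448.6859130859375, -193.41444396972656), 27.00950050354004) ((448.2943420410156, -193.52017211914062), (50.237911224365234, 53.587100982666016), 177.573974609375)
13.075 [ 0.45009926 -0.19366006  0.10136779]
green [256. 121.] 43816.5 ctr [ 450. -152.] size [174. 119.] ang 87.9
```

Reel sits at (448,-193), centred in the small bay. Back to the spool.

Call:
jog_arm:
  deltas: "0 1 0 0 0 0;0 1 0 0 0 0;0 1 0 0 0 0;0 1 0 0 0 0;0 1 0 0 0 0;0 1 0 0 0 0;0 1 0 0 0 0;0 1 0 0 0 0;0 1 0 0 0 0;0 1 0 0 0 0;0 1 0 0 0 0;0 1 0 0 0 0;0 1 0 0 0 0;0 1 0 0 0 0;0 1 0 0 0 0;0 1 0 0 0 0;0 1 0 0 0 0;0 1 0 0 0 0;0 1 0 0 0 0;0 1 0 0 0 0"
  gripper: 1

```text
time: 15.58
eef_pos: [0.4462, 0.209, 0.0957]
tcp_rot: [0.72, 0.694, -0.001, -0.001]
contact_force: [-0.3, 0.5, 0.2]
opening: 0.997
finger_force: 0.0
```

Call:
jog_arm:
  deltas: "0.05 1 0 0 0 0;0.05 1 0 0 0 0;0.05 1 0 0 0 0;0.05 1 0 0 0 0;0.05 1 0 0 0 0;0.05 0.7 0 0 0 0;0 0.6 0 0 0 0;0 0 0 0 0 0"

```text
time: 16.58
eef_pos: [0.4543, 0.3341, 0.0971]
tcp_rot: [0.72, 0.694, -0.0, 0.0]
contact_force: [0.5, -0.0, 0.3]
opening: 0.997
finger_force: 0.0
```

```bash
python3 - <<'E'
from m import *
import pickle
for n in('wrist','scene'):
    c=load(n,n+'8'); pickle.dump(c,open(n+'8.pkl','wb'))
    hsv=cv2.cvtColor(c['color'],cv2.COLOR_BGR2HSV)
    m=cv2.inRange(hsv,(105,120,40),(130,255,255)); m=cv2.morphologyEx(m,cv2.MORPH_CLOSE,np.ones((5,5)))
    cs,_=cv2.findContours(m,cv2.RETR_EXTERNAL,cv2.CHAIN_APPROX_NONE)
    for k in sorted(cs,key=cv2.contourArea)[::-1][:3]:
        P=np.array([ray(c,u,v,0.029)[:2]*1000 for u,v in k[:,0]],np.float32)
        print(n,cv2.contourArea(k),cv2.minEnclosingCircle(P),cv2.fitEllipse(P))
s=get_state();print(s['time'],s['eef_pos'],np.round(s['qpos'],2))
E
```

```text
wrist 6365.5 ((455.8311462402344, 334.1004638671875), 33.11202621459961) ((456.2451477050781, 333.6778564453125), (59.3972282409668, 65.8298110961914), 178.85462951660156)
wrist 91.0 ((508.7879333496094, 187.7867431640625), 14.469449996948242) ((508.7220153808594, 186.36207580566406), (14.647686958312988, 26.407644271850586), 49.864192962646484)
scene 1273.5 ((606.5132446289062, -229.39361572265625), 94.61871337890625) ((605.891357421875, -227.92669677734375), (134.34913635253906, 183.76837158203125), 175.00904846191406)
scene 519.5 ((450.7567138671875, 337.25909423828125), 35.91569900512695) ((450.763916015625, 337.211669921875), (57.450321197509766, 71.51346588134766), 43.34206771850586)
scene 162.0 ((1830.899658203125, -361.80377197265625), 126.25834655761719) ((1818.7615966796875, -363.9046325683594), (45.8471565246582, 240.03652954101562), 44.67414474487305)
16.675 [0.45423318 0.33324693 0.09698312] [ 0.45  0.19  1.95 -0.    1.    0.49]
```

Call:
jog_arm:
  deltas: "0.1 0 -1 0 0 0;0 0 -1 0 0 0;0 0 -1 0 0 0;0 0 -1 0 0 0;0 0 -0.3 0 0 0;0 0 0 0 0 0"

```text
time: 17.42
eef_pos: [0.456, 0.3334, 0.0105]
tcp_rot: [0.72, 0.694, -0.001, -0.0]
contact_force: [-0.5, -0.3, 0.4]
opening: 0.995
finger_force: 0.0
```

Call:
jog_arm:
  deltas: "0 0 0 0 0 0;0 0 0 0 0 0;0 0 0 0 0 0;0 0 0 0 0 0;0 0 0 0 0 0"
  gripper: 0.4
  squeeze: 50

```text
time: 18.05
eef_pos: [0.4572, 0.334, 0.0129]
tcp_rot: [0.72, 0.694, 0.001, 0.0]
contact_force: [-1.7, -1.1, 6.6]
opening: 0.677
finger_force: 52.0
```

Call:
jog_arm:
  deltas: "0 0 0.3 0 0 0;0 0 0.7 0 0 0;0 0 1 0 0 0;0 0 1 0 0 0;0 0 1 0 0 0;0 0 0.7 0 0 0"

```text
time: 18.8
eef_pos: [0.4569, 0.3338, 0.1073]
tcp_rot: [0.72, 0.694, 0.001, 0.0]
contact_force: [0.1, -0.2, -1.8]
opening: 0.674
finger_force: 53.9
```

```bash
python3 - <<'E'
from m import *
c=load('side'); w=load('wrist')
cv2.imwrite('pics/s9.png',np.hstack([cv2.resize(c['color'][140:300,150:310],(400,400)),cv2.resize(w['color'],(400,400))]))
E
```

```text
(no output)
```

View pics/s9.png

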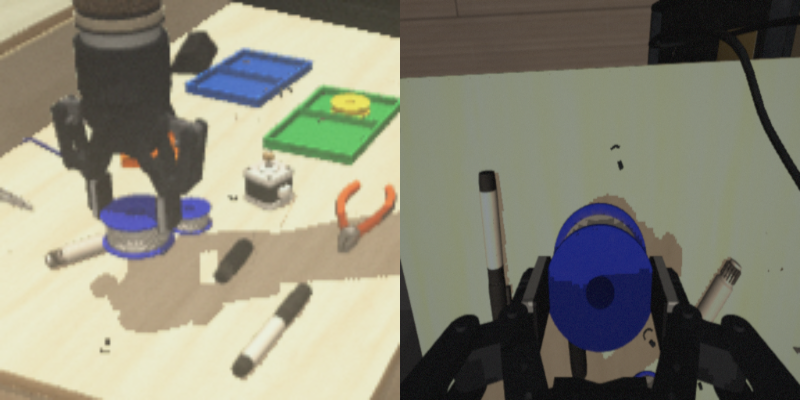

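Spool held level and alone, with the reel visible in its bay. Carrying it to the large bay.

Call:
jog_arm:
  deltas: "0 -0.7 0 0 0 0;0 -1 0 0 0 0;0 -1 0 0 0 0;0 -1 0 0 0 0;0 -1 0 0 0 0;0 -1 0 0 0 0;0 -1 0 0 0 0;0 -1 0 0 0 0;0 -1 0 0 0 0;0 -1 0 0 0 0;0 -1 0 0 0 0;0 -1 0 0 0 0;0 -1 0 0 0 0;0 -1 0 0 0 0;0 -1 0 0 0 0;0 -1 0 0 0 0;0 -1 0 0 0 0;0 -1 0 0 0 0;0 -1 0 0 0 0;0 -1 0 0 0 0"

```text
time: 21.4
eef_pos: [0.4559, -0.0619, 0.1053]
tcp_rot: [0.72, 0.694, 0.0, 0.0]
contact_force: [0.4, 0.4, -3.6]
opening: 0.672
finger_force: 53.9
```

Call:
jog_arm:
  deltas: "-0.1 -1 0 0 0 0;-0.1 -0.7 0 0 0 0;0 -0.4 -0.3 0 0 0;0 0 -1 0 0 0;0 0 -1 0 0 0;0 0 -1 0 0 0;0 0 -0.9 0 0 0;0 0 -0.3 0 0 0;0 0 0 0 0 0"

```text
time: 22.52
eef_pos: [0.4527, -0.1025, 0.016]
tcp_rot: [0.72, 0.694, -0.0, -0.0]
contact_force: [-1.8, 0.2, 2.6]
opening: 0.676
finger_force: 54.5
```

Call:
jog_arm:
  deltas: "0 0 0 0 0 0;0 0 0 0 0 0;0 0 0 0 0 0;0 0 0.5 0 0 0;0 0 1 0 0 0;0 0 1 0 0 0;0 0 1 0 0 0;0 0 1 0 0 0;0 0 1 0 0 0;0 0 1 0 0 0;0 0 1 0 0 0;0 0 0 0 0 0"
  gripper: 0.85

```text
time: 24.02
eef_pos: [0.4535, -0.1031, 0.1675]
tcp_rot: [0.72, 0.694, 0.001, 0.002]
contact_force: [0.5, -0.3, -0.4]
opening: 0.853
finger_force: 0.0
```

```bash
python3 - <<'E'
from m import *
import pickle
c=load('wrist','w10');pickle.dump(c,open('w10.pkl','wb'))
hsv=cv2.cvtColor(c['color'],cv2.COLOR_BGR2HSV)
m=cv2.inRange(hsv,(105,120,40),(130,255,255)); m=cv2.morphologyEx(m,cv2.MORPH_CLOSE,np.ones((5,5)))
cs,_=cv2.findContours(m,cv2.RETR_EXTERNAL,cv2.CHAIN_APPROX_NONE)
for k in sorted(cs,key=cv2.contourArea)[::-1][:3]:
    P=np.array([ray(c,u,v,0.032)[:2]*1000 for u,v in k[:,0]],np.float32)
    print(cv2.contourArea(k),cv2.minEnclosingCircle(P),cv2.fitEllipse(P)[1])
tray(c,(45,100,40),(85,255,255),'green')
print(proj(c,[.449,.068,.038]))
u,v=proj(c,[.449,.068,.03]).astype(int); u=max(u,70);v=max(v,70)
cr=c['color'][v-70:v+70,u-70:u+70]; print(u-70,v-70,cr.shape)
cv2.imwrite('pics/w10b.png',cv2.resize(cr,(560,560),interpolation=cv2.INTER_CUBIC))
E
```

```text
8175.0 ((608.1988525390625, -199.74652099609375), 70.60066223144531) (93.16364288330078, 127.527587890625)
3908.5 ((452.773193359375, -103.1989517211914), 32.58049774169922) (59.68503189086914, 64.6709213256836)
5.0 ((545.089111328125, -278.06976318359375), 3.9727694988250732) (2.5439698696136475, 8.769917488098145)
green [253. 204.] 22161.5 ctr [ 450. -146.] size [188. 118.] ang 87.8
[239.00756837 -57.73762933]
169 0 (140, 140, 3)
```

View pics/w10b.png

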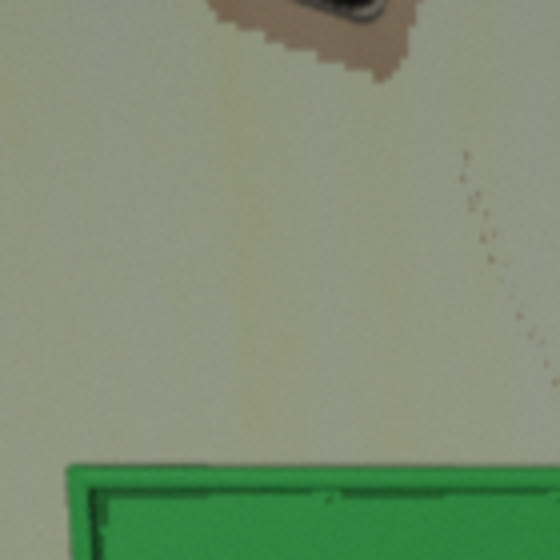

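The crop only shows the motor's edge at the top, but the numbers put the spool at (453,-103), centred. Moving above the motor.

Call:
jog_arm:
  deltas: "0 1 0 0 0 0;0 1 0 0 0 0;0 1 0 0 0 0;0 1 0 0 0 0;0 1 0 0 0 0;0 1 0 0 0 0;0 1 0 0 0 0;0 0.7 0 0 0 0;0 0 0 0 0 0"
  gripper: 1

```text
time: 25.2
eef_pos: [0.4518, 0.0521, 0.1644]
tcp_rot: [0.72, 0.694, -0.0, -0.0]
contact_force: [-1.0, -0.7, 0.7]
opening: 1.0
finger_force: 0.0
```

```bash
python3 - <<'E'
from m import *
import pickle
c=load('wrist','w11');pickle.dump(c,open('w11.pkl','wb'))
print(proj(c,[.449,.068,.038]),get_state()['eef_pos'])
u,v=proj(c,[.449,.068,.03]).astype(int); u0=max(u-60,0);v0=max(v-60,0)
cr=c['color'][v0:v0+120,u0:u0+120]; print(u0,v0,cr.shape)
cv2.imwrite('pics/w11b.png',cv2.resize(cr,None,fx=5,fy=5,interpolation=cv2.INTER_CUBIC))
E
```

```text
[251.70030104 164.04626191] [0.45200314 0.05158061 0.16462574]
191 101 (120, 120, 3)
```

View pics/w11b.png

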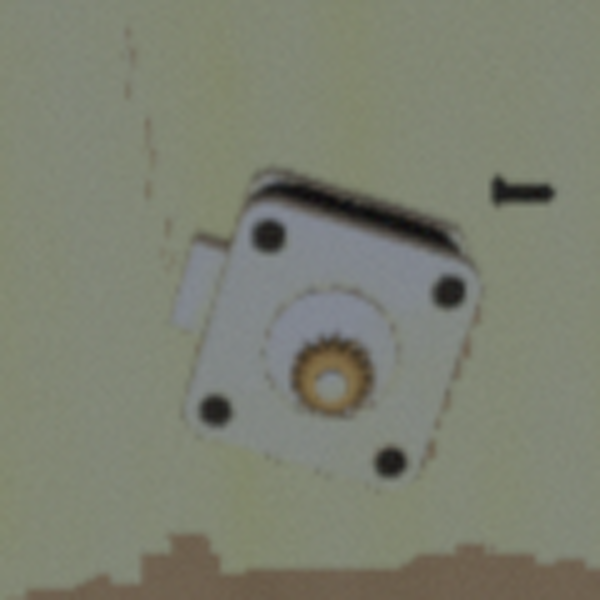

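Crop: the motor's top plate has screws at (268,236), (448,292), (390,462) and (215,410). The connector is on the left side, which is own −x.

```bash
python3 - <<'E'
from m import *
import pickle
c=pickle.load(open('w11.pkl','rb'))
P=[ray(c,191+u/5,101+v/5,.038)[:2]*1000 for u,v in((268,236),(448,292),(390,462),(215,410))]
P=np.array(P);print(P.round(1),P.mean(0),[np.linalg.norm(P[i]-P[i-1]).round(1) for i in range(4)])
x=(P[1]-P[0]+P[2]-P[3])/2; y=(P[0]-P[3]+P[1]-P[2])/2
print('own x ang',np.degrees(np.arctan2(x[1],x[0])),'own y',np.degrees(np.arctan2(y[1],y[0])))
s=pickle.load(open('scene6.pkl','rb'))
hsv=cv2.cvtColor(s['color'],cv2.COLOR_BGR2HSV); m=cv2.inRange(hsv,(5,150,100),(19,255,255))
cs,_=cv2.findContours(m,cv2.RETR_EXTERNAL,cv2.CHAIN_APPROX_NONE); k=max(cs,key=cv2.contourArea)
a=cv2.approxPolyDP(k,6,True)[:,0]; print([ray(s,u,v,.015)[:2].round(3) for u,v in a])
E
```

```text
[[443.8  81.3]
 [472.8  71.1]
 [462.7  42.1]
 [433.5  52.3]] [453.19175507  61.68300697] [np.float64(30.8), np.float64(30.8), np.float64(30.7), np.float64(30.8)]
own x ang -19.397681443092033 own y 70.67137131348828
[array([ 0.674, -0.016]), array([0.64, 0.06]), array([0.565, 0.033]), array([ 0.602, -0.049])]
```

Screw spacing comes out at 30.8 mm (31 mm expected for this motor size), so the body centre is (453.2, 61.7) with own y at 70.7°. Turning +1.27 rad and gripping high on the body so the tips clear the tray walls later.

Call:
jog_arm:
  deltas: "0.05 0.5 0 0 0 1;0 0 0 0 0 1;0 0 0 0 0 1;0 0 0 0 0 1;0 0 0 0 0 1;0 0 0 0 0 1;0 0 0 0 0 1;0 0 0 0 0 1;0 0 0 0 0 1;0 0 0 0 0 1;0 0 -0.5 0 0 1;0 0 -0.5 0 0 1;0 0 -1 0 0 0.7;0 0 0 0 0 0"

```text
time: 27.0
eef_pos: [0.452, 0.061, 0.1235]
tcp_rot: [0.169, 0.986, -0.0, -0.002]
contact_force: [-0.0, 0.1, -0.1]
opening: 1.002
finger_force: 0.0
```

```bash
python3 - <<'E'
from h import *
for i in range(2): s=get_state();print(s['time'],s['eef_pos'],s['tcp_rot']); a=s['tcp_rot']; print(np.degrees(2*np.arctan2(a[1],a[0]))-90); load('wrist','w12')
E
```

```text
27.0 [0.45199474 0.06096136 0.12351278] [ 1.68943022e-01  9.85623795e-01 -2.65264326e-04 -1.97965887e-03]
70.54722123329938
27.05 [0.45286292 0.06098912 0.12462032] [ 1.69087098e-01  9.85600721e-01 -1.58238317e-04 -8.64648261e-04]
70.53050190286834
```

Call:
jog_arm:
  deltas: "0.04 0.03 -1 0 0 0;0 0 -1 0 0 0;0 0 -1 0 0 0;0 0 -1 0 0 0;0 0 -0.85 0 0 0;0 0 0 0 0 0"

```text
time: 27.85
eef_pos: [0.4538, 0.0619, 0.0278]
tcp_rot: [0.169, 0.986, -0.0, -0.001]
contact_force: [1.0, -0.3, 0.4]
opening: 1.001
finger_force: 0.0
```

Call:
jog_arm:
  deltas: "0 0 0 0 0 0;0 0 0 0 0 0;0 0 0 0 0 0;0 0 0 0 0 0;0 0 0 0 0 0"
  gripper: 0.2
  squeeze: 60

```text
time: 28.48
eef_pos: [0.4553, 0.0619, 0.0296]
tcp_rot: [0.168, 0.986, -0.0, 0.001]
contact_force: [-1.5, -0.1, 6.0]
opening: 0.469
finger_force: 61.1
```

Call:
jog_arm:
  deltas: "0 0 0.3 0 0 0;0 0 0.7 0 0 0;0 0 1 0 0 0;0 0 1 0 0 0;0 0 0 0 0 0"

```text
time: 29.1
eef_pos: [0.4554, 0.0621, 0.09]
tcp_rot: [0.168, 0.986, 0.0, 0.002]
contact_force: [0.1, 0.1, -3.4]
opening: 0.465
finger_force: 61.1
```

Call:
jog_arm:
  deltas: "0.4 -0.1 0 0 0 -0.8;0.9 -0.3 0 0 0 -0.9;0.9 -0.3 0 0 0 -0.9;0.9 -0.3 0 0 0 -0.9;0.9 -0.3 0 0 0 -0.9;0.9 -0.3 0 0 0 -0.9;0.9 -0.3 0 0 0 -0.9;0.9 -0.3 0 0 0 -0.9;0.9 -0.3 0 0 0 -0.9;0.7 -0.4 0 0 0 -0.1;0 0 0 0 0 0;0 0 0 0 0 0"

```text
time: 30.6
eef_pos: [0.6192, 0.0043, 0.0874]
tcp_rot: [0.543, 0.84, -0.0, -0.001]
contact_force: [0.1, 0.0, -3.6]
opening: 0.464
finger_force: 61.1
```

```bash
python3 - <<'E'
from m import *
import pickle
for n in('wrist','scene'):
    c=load(n,n+'13'); pickle.dump(c,open(n+'13.pkl','wb')); tray(c,(3,130,60),(19,255,255),n)
s=get_state();a=s['tcp_rot'];print(s['time'],s['eef_pos'],np.degrees(2*np.arctan2(a[1],a[0]))-90)
E
```

```text
wrist [261. 190.] 7543.5 ctr [621.   7.] size [87. 77.] ang 22.9
scene [213. 185.] 572.5 ctr [623.   4.] size [87. 95.] ang 23.2
scene [300. 235.] 86.5 ctr [326.  53.] size [104.  19.] ang 89.4
scene [344. 145.] 80.0 ctr [ 345. -316.] size [24. 54.] ang 0.6
30.7 [0.61924218 0.00445921 0.08774417] 24.27596013887984
```

Call:
jog_arm:
  deltas: "0.1 0 -0.8 0 0 0;0 0 -1 0 0 0;0 0 -0.7 0 0 0;0 0 -0.2 0 0 0;0 0 0 0 0 0"

```text
time: 31.32
eef_pos: [0.6223, 0.0041, 0.0339]
tcp_rot: [0.543, 0.84, 0.0, 0.0]
contact_force: [1.1, 0.1, -3.2]
opening: 0.468
finger_force: 61.2
```

Call:
jog_arm:
  deltas: "0 0 -0.1 0 0 0;0 0 0 0 0 0;0 0 0 0 0 0"

```text
time: 31.7
eef_pos: [0.6227, 0.004, 0.0327]
tcp_rot: [0.543, 0.84, 0.0, 0.001]
contact_force: [0.5, -0.5, -1.2]
opening: 0.47
finger_force: 61.3
```

Touching down. Release and rise, then check.

Call:
jog_arm:
  deltas: "0 0 0 0 0 0;0 0 0 0 0 0;0 0 0 0 0 0;0 0 0.5 0 0 0;0 0 1 0 0 0;0 0 1 0 0 0;0 0 1 0 0 0;0 0 1 0 0 0;0 0 0 0 0 0"
  gripper: 0.75

```text
time: 32.83
eef_pos: [0.6237, 0.0039, 0.1252]
tcp_rot: [0.543, 0.84, 0.001, 0.002]
contact_force: [0.5, 0.1, 0.1]
opening: 0.746
finger_force: 0.0
```

```bash
python3 - <<'E'
from m import *
import pickle
for n in('wrist','scene'):
    c=load(n,n+'14'); pickle.dump(c,open(n+'14.pkl','wb')); print(n,proj(c,[.6225,.0035,.041]))
c=pickle.load(open('wrist14.pkl','rb')); hsv=cv2.cvtColor(c['color'],cv2.COLOR_BGR2HSV)
m=cv2.inRange(hsv,(0,0,90),(180,60,255)); 
cs,_=cv2.findContours(m,cv2.RETR_EXTERNAL,cv2.CHAIN_APPROX_NONE)
for k in sorted(cs,key=cv2.contourArea)[::-1][:3]:
    P=np.array([ray(c,u,v,0.041)[:2]*1000 for u,v in k[:,0]],np.float32); print(k[:,0].mean(0),cv2.contourArea(k),cv2.minAreaRect(P))
tray(c,(3,130,60),(19,255,255),'o')
E
```

```text
wrist [253.59187962 198.66092702]
scene [212.07452026 176.64512255]
[276.75084746 122.25028249] 91955.0 ((599.1134033203125, 67.66185760498047), (194.81134033203125, 332.2806396484375), 89.76800537109375)
[279.01612903 331.81541219] 6317.0 ((687.8937377929688, -106.84428405761719), (136.0485076904297, 102.55900573730469), 50.44594955444336)
[253.68115942 193.56521739] 3014.5 ((621.3095703125, 6.2282867431640625), (41.1342887878418, 40.74529266357422), 24.190664291381836)
o [254. 184.] 10907.0 ctr [623.   2.] size [87. 88.] ang 23.0
```

Motor plate measured at (621,6), 41x41 at z = 0.041: upright and centred. Now the light plug.

Call:
jog_arm:
  deltas: "-0.2 0.95 0 0 0 -0.75;-0.2 0.95 0 0 0 -0.75;-0.2 0.95 0 0 0 -0.75;-0.2 0.95 0 0 0 -0.75;-0.2 0.95 0 0 0 -0.75;-0.2 0.95 0 0 0 -0.75;-0.2 0.95 0 0 0 -0.75;-0.2 0.95 0 0 0 -0.75;-0.2 0.95 0 0 0 -0.75;-0.2 0.95 0 0 0 -0.75;-0.2 0.95 0 0 0 -0.75;-0.1 0.95 0 0 0 -0.75;0 0.95 0 0 0 -0.65;0 0 0 0 0 0"
  gripper: 0.7

```text
time: 34.67
eef_pos: [0.5751, 0.2517, 0.1206]
tcp_rot: [0.87, 0.493, -0.001, -0.0]
contact_force: [0.2, -1.2, -0.5]
opening: 0.701
finger_force: 0.0
```

```bash
python3 - <<'E'
from m import *
import pickle
c=load('wrist','w15'); pickle.dump(c,open('w15.pkl','wb'))
s=get_state();a=s['tcp_rot'];print(s['time'],s['eef_pos'],np.degrees(2*np.arctan2(a[1],a[0]))-90)
u,v=proj(c,[.578,.252,.01]).astype(int); print(u,v)
im=c['color']; hsv=cv2.cvtColor(im,cv2.COLOR_BGR2HSV); print(hsv[v,u],hsv[v,u-60],hsv[v,u+60],hsv[v-60,u])
bg=np.median(im[v-80:v+80,u-80:u+80].reshape(-1,3),0); d=np.abs(im.astype(int)-bg).max(2)
for th in(15,22,30):
    m=((d>th)*255).astype(np.uint8); m[:, :max(u-90,0)]=0; m[:,u+90:]=0; m=cv2.morphologyEx(m,cv2.MORPH_CLOSE,np.ones((5,5)))
    cs,_=cv2.findContours(m,cv2.RETR_EXTERNAL,cv2.CHAIN_APPROX_NONE)
    for k in cs:
        if cv2.contourArea(k)<800: continue
        P=np.array([ray(c,x,y,0.015)[:2]*1000 for x,y in k[:,0]],np.float32); print(th,k[:,0].mean(0),cv2.contourArea(k),cv2.minAreaRect(P))
cv2.imwrite('pics/w15b.png',cv2.resize(im,(800,600)))
E
```

```text
34.725 [0.57527975 0.25105129 0.12078748] -30.926120370383515
258 185
[ 22  46 123] [ 37  44 128] [ 34  54 127] [ 41  28 128]
15 [252.93686165 283.4549675 ] 26805.5 ((535.85546875, 183.07386779785156), (231.5386199951172, 171.96713256835938), 59.19474411010742)
15 [274.47826087  32.89440994] 1981.0 ((643.6640625, 340.5398254394531), (9.639925003051758, 112.94282531738281), 36.70817565917969)
22 [252.77037037 283.42777778] 26651.0 ((535.6644287109375, 182.75340270996094), (230.7924041748047, 171.96713256835938), 59.19474411010742)
22 [274.24610592  32.88785047] 1958.5 ((643.5700073242188, 340.4733581542969), (9.443059921264648, 112.94072723388672), 36.76029586791992)
30 [252.85291397 283.55781684] 26454.5 ((535.6644287109375, 182.75340270996094), (230.7924041748047, 171.96713256835938), 59.19474411010742)
30 [274.01875   32.865625] 1893.0 ((643.4558715820312, 340.5657958984375), (9.276473045349121, 112.64373016357422), 36.58903884887695)
```

```bash
python3 - <<'E'
from m import *
import pickle
c=pickle.load(open('w15.pkl','rb')); im=cv2.GaussianBlur(c['color'],(5,5),0); hsv=cv2.cvtColor(im,cv2.COLOR_BGR2HSV)
m=cv2.inRange(hsv,(0,15,70),(28,255,255)); m=cv2.morphologyEx(m,cv2.MORPH_OPEN,np.ones((3,3)))
cs,_=cv2.findContours(m,cv2.RETR_EXTERNAL,cv2.CHAIN_APPROX_NONE)
for k in cs:
    if cv2.contourArea(k)<300: continue
    P=np.array([ray(c,x,y,0.015)[:2]*1000 for x,y in k[:,0]],np.float32); print(cv2.boundingRect(k),cv2.contourArea(k),cv2.minAreaRect(P))
E
```

```text
(0, 240, 45, 53) 408.5 ((369.9766845703125, 294.62249755859375), (55.43783187866211, 7.798618316650391), 87.67196655273438)
(185, 159, 237, 213) 19328.5 ((561.6563720703125, 145.79103088378906), (218.92449951171875, 170.30142211914062), 42.535125732421875)
(0, 0, 92, 69) 2985.0 ((508.8900451660156, 433.9700927734375), (30.011877059936523, 81.4034194946289), 89.93151092529297)
```

The plug merges with a shadow in the mask. The earlier measurement (578,252; axis 59°; length 62) is good enough given the wide gap, so I'll descend and close.

Call:
jog_arm:
  deltas: "0.12 0 -1 0 0 0;0 0 -1 0 0 0;0 0 -1 0 0 0;0 0 -1 0 0 0;0 0 -0.8 0 0 0;0 0 -0.3 0 0 0;0 0 0 0 0 0"
  gripper: 0.6

```text
time: 35.6
eef_pos: [0.5784, 0.2511, 0.0198]
tcp_rot: [0.871, 0.492, -0.0, -0.0]
contact_force: [-0.0, -0.0, 0.1]
opening: 0.598
finger_force: 0.0
```

Call:
jog_arm:
  deltas: "0 0 0 0 0 0;0 0 0 0 0 0;0 0 0 0 0 0;0 0 0 0 0 0;0 0 0 0 0 0;0 0 0 0 0 0"
  gripper: 0.08
  squeeze: 40

```text
time: 36.35
eef_pos: [0.5785, 0.2511, 0.0201]
tcp_rot: [0.871, 0.492, -0.0, -0.0]
contact_force: [0.2, -0.6, -0.6]
opening: 0.081
finger_force: 0.0
```

Passed over it, so the tips sit at about TCP height. Reopen, go lower, close.

Call:
jog_arm:
  deltas: "0 0 0 0 0 0;0 0 0 0 0 0;0 0 0 0 0 0;0 0 -0.3 0 0 0;0 0 -0.3 0 0 0;0 0 0 0 0 0"
  gripper: 0.6

```text
time: 37.1
eef_pos: [0.5777, 0.2509, 0.0069]
tcp_rot: [0.871, 0.492, -0.001, -0.0]
contact_force: [0.1, -1.0, 0.3]
opening: 0.6
finger_force: 0.0
```

Call:
jog_arm:
  deltas: "0 0 0 0 0 0;0 0 0 0 0 0;0 0 0 0 0 0;0 0 0 0 0 0;0 0 0 0 0 0;0 0 0 0 0 0"
  gripper: 0.08

```text
time: 37.85
eef_pos: [0.5788, 0.2512, 0.0085]
tcp_rot: [0.871, 0.492, 0.0, 0.0]
contact_force: [0.5, 0.3, 2.5]
opening: 0.205
finger_force: 41.8
```

Gripped (19 mm). Lift and carry to the far blue bay.

Call:
jog_arm:
  deltas: "0 0 0.4 0 0 0;0 0 1 0 0 0;0 0 1 0 0 0;0 0 1 0 0 0;0 0 1 0 0 0;0 0 0.9 0 0 0;0 -1 0 0 0 -0.6;0 -1 0 0 0 -0.6;0 -1 0 0 0 -0.6;0 -1 0 0 0 -0.6;0 -1 0 0 0 -0.6;0 -1 0 0 0 -0.6;0 -1 0 0 0 -0.6;0 -1 0 0 0 -0.6;0 -1 0 0 0 -0.6;0 -1 0 0 0 -0.6;0 -1 0 0 0 -0.6;0 -1 0 0 0 -0.6;0 -1 0 0 0 -0.6;0 -1 0 0 0 -0.6"

```text
time: 40.35
eef_pos: [0.5785, -0.0303, 0.1141]
tcp_rot: [0.996, 0.092, 0.0, 0.0]
contact_force: [-0.6, -0.3, -1.1]
opening: 0.204
finger_force: 41.5
```

Call:
jog_arm:
  deltas: "0.1 -1 0 0 0 -0.6;0.1 -1 0 0 0 -0.6;0.1 -1 0 0 0 -0.6;0.1 -1 0 0 0 -0.6;0.1 -1 0 0 0 -0.5;0.1 -1 0 0 0 0;0.1 -1 0 0 0 0;0.1 -1 0 0 0 0;0.1 -1 0 0 0 0;0.1 -1 0 0 0 0;0.1 -1 0 0 0 0;0.1 -1 0 0 0 0;0.1 -0.6 0 0 0 0;0 0 0 0 0 0"

```text
time: 42.1
eef_pos: [0.6046, -0.2818, 0.1141]
tcp_rot: [0.999, -0.051, 0.0, -0.0]
contact_force: [-0.4, 0.0, -0.7]
opening: 0.203
finger_force: 41.5
```

```bash
python3 - <<'E'
from m import *
import pickle
c=load('wrist','w16'); pickle.dump(c,open('w16.pkl','wb'));tray(c,(100,120,40),(125,255,255),'blue')
s=get_state();a=s['tcp_rot'];print(s['time'],s['eef_pos'],np.degrees(2*np.arctan2(a[1],a[0]))-90,s['opening'])
sd=load('scene'); k=.64
for u,v in ((348,192),(378,195)): print(ray(sd,u*k,v*k,0).round(3))
cv2.imwrite('pics/w16b.png',np.hstack([cv2.resize(c['color'],(400,300)),cv2.resize(sd['color'][60:240,130:370],(400,300))]))
E
```

```text
blue [215. 176.] 28322.5 ctr [ 615. -248.] size [160. 119.] ang 84.2
blue [ 68. 339.] 126.5 ctr [481. -98.] size [ 7. 37.] ang 30.4
42.15 [ 0.6044327  -0.28104114  0.11395898] -95.82547940416205 0.20989191593670484
[ 0.734 -0.243  0.   ]
[ 0.674 -0.263  0.   ]
```

View pics/w16b.png

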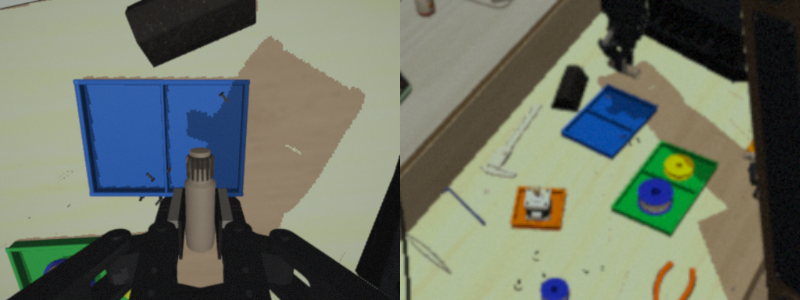

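Left: the plug is held aligned with the tray's x over the far bay. Right: motor upright in orange, spool and reel in green. Lowering.

Call:
jog_arm:
  deltas: "0.3 -0.25 -1 0 0 0;0 0 -1 0 0 0;0 0 -1 0 0 0;0 0 -1 0 0 0;0 0 -0.8 0 0 0;0 0 -0.25 0 0 0;0 0 0 0 0 0"

```text
time: 43.08
eef_pos: [0.6108, -0.2861, 0.0132]
tcp_rot: [0.999, -0.051, 0.0, 0.0]
contact_force: [-0.3, 0.3, -1.0]
opening: 0.205
finger_force: 41.5
```

Call:
jog_arm:
  deltas: "0 0 -0.05 0 0 0;0 0 0 0 0 0"

```text
time: 43.32
eef_pos: [0.6108, -0.2861, 0.0127]
tcp_rot: [0.999, -0.051, 0.0, 0.0]
contact_force: [0.3, 0.4, -0.3]
opening: 0.205
finger_force: 41.5
```

Call:
jog_arm:
  deltas: "0 0 0 0 0 0;0 0 0 0 0 0;0 0 0 0 0 0;0 0 0.5 0 0 0;0 0 1 0 0 0;0 0 1 0 0 0;0 0 1 0 0 0;0 0 1 0 0 0;0 0 0.5 0 0 0"
  gripper: 0.4

```text
time: 44.45
eef_pos: [0.6112, -0.2864, 0.1146]
tcp_rot: [0.999, -0.051, 0.001, 0.001]
contact_force: [0.0, 0.7, 0.3]
opening: 0.403
finger_force: 0.0
```

```bash
cat > pl.py <<'E'
from m import *
c=load('wrist'); im=c['color']; hsv=cv2.cvtColor(im,cv2.COLOR_BGR2HSV)
m=cv2.inRange(hsv,(100,120,30),(128,255,255)); cs,_=cv2.findContours(m,cv2.RETR_EXTERNAL,cv2.CHAIN_APPROX_NONE)
k=cv2.convexHull(max(cs,key=cv2.contourArea)); h=np.zeros_like(m); cv2.fillPoly(h,[k],255)
p=cv2.morphologyEx(h&~m,cv2.MORPH_OPEN,np.ones((5,5)))
cs,_=cv2.findContours(p,cv2.RETR_EXTERNAL,cv2.CHAIN_APPROX_NONE)
for q in cs:
    if cv2.contourArea(q)<200: continue
    P=np.array([ray(c,x,y,0.016)[:2]*1000 for x,y in q[:,0]],np.float32); print(cv2.boundingRect(q),hsv[p>0].mean(0),cv2.minAreaRect(P))
tray(c,(100,120,30),(128,255,255),'b'); s=get_state(); print(s['time'],s['eef_pos'])
E
python3 pl.py
```

```text
(191, 242, 29, 18) [ 34.30791912  45.81171019 100.46377422] ((567.541748046875, -241.34063720703125), (22.986955642700195, 15.218786239624023), 84.1804428100586)
(243, 149, 25, 85) [ 34.30791912  45.81171019 100.46377422] ((612.12060546875, -286.39813232421875), (18.334932327270508, 66.98382568359375), 84.81986236572266)
b [204. 183.] 29392.0 ctr [ 616. -248.] size [160. 119.] ang 83.9
44.5 [ 0.61160929 -0.28659778  0.11542201]
```

Light plug lies flat at (612,-286). Now the dark plug.

Call:
jog_arm:
  deltas: "-0.37 1 0 0 0 0.8;-0.37 1 0 0 0 0.8;-0.37 1 0 0 0 0.8;-0.37 1 0 0 0 0.8;-0.37 1 0 0 0 0.8;-0.37 1 0 0 0 0.8;-0.37 1 0 0 0 0.8;-0.37 1 0 0 0 0.8;-0.37 1 0 0 0 0.8;-0.37 1 0 0 0 0.8;-0.37 1 0 0 0 0.8;-0.37 1 0 0 0 0.8;-0.37 1 0 0 0 0.8;-0.37 1 0 0 0 0.8;-0.37 1 0 0 0 0.8;-0.37 1 0 0 0 0.8;-0.37 1 0 0 0 0.8;-0.37 1 0 0 0 0.8;-0.37 1 0 0 0 0.8;-0.37 1 0 0 0 0.8"
  gripper: 0.7

```text
time: 47.0
eef_pos: [0.4617, 0.1147, 0.1116]
tcp_rot: [0.731, 0.682, -0.0, -0.0]
contact_force: [-0.3, 0.3, 0.0]
opening: 0.701
finger_force: 0.0
```

Call:
jog_arm:
  deltas: "-0.37 1 0 0 0 0.4;-0.37 1 0 0 0 0;-0.37 1 0 0 0 0;-0.37 1 0 0 0 0;-0.3 0.8 0 0 0 0;0 0 0 0 0 0"

```text
time: 47.75
eef_pos: [0.4263, 0.2107, 0.1118]
tcp_rot: [0.718, 0.696, -0.0, -0.0]
contact_force: [-0.7, -1.0, -0.7]
opening: 0.701
finger_force: 0.0
```

```bash
python3 - <<'E'
from m import *
c=load('wrist','w18'); hsv=cv2.cvtColor(c['color'],cv2.COLOR_BGR2HSV)
u,v=proj(c,[.428,.21,.01]).astype(int); print(u,v,hsv[v,u])
m=cv2.inRange(hsv,(0,0,0),(180,255,60)); cs,_=cv2.findContours(m,cv2.RETR_EXTERNAL,cv2.CHAIN_APPROX_NONE)
for q in cs:
    if cv2.contourArea(q)<400: continue
    P=np.array([ray(c,x,y,0.013)[:2]*1000 for x,y in q[:,0]],np.float32); print(cv2.boundingRect(q),cv2.minAreaRect(P))
s=get_state();a=s['tcp_rot'];print(s['time'],s['eef_pos'],np.degrees(2*np.arctan2(a[1],a[0]))-90)
E
```

```text
257 192 [25 45 34]
(0, 171, 512, 213) ((423.5729675292969, 125.76774597167969), (204.0599365234375, 477.0611877441406), 88.29927062988281)
(245, 153, 26, 83) ((427.6109313964844, 208.38888549804688), (17.989917755126953, 66.32884216308594), 1.927588701248169)
(130, 93, 35, 84) ((349.9620056152344, 255.91976928710938), (59.470550537109375, 21.644603729248047), 88.29701232910156)
47.8 [0.42669097 0.21023696 0.11193322] -1.7655698459827107
```

Call:
jog_arm:
  deltas: "0.05 -0.1 -1 0 0 0.4;0 0 -1 0 0 0;0 0 -1 0 0 0;0 0 -1 0 0 0;0 0 -1 0 0 0;0 0 -0.2 0 0 0;0 0 0 0 0 0"
  gripper: 0.55

```text
time: 48.68
eef_pos: [0.4282, 0.2077, 0.0083]
tcp_rot: [0.704, 0.71, -0.0, 0.0]
contact_force: [0.2, 0.5, 0.2]
opening: 0.552
finger_force: 0.0
```

Call:
jog_arm:
  deltas: "0 0 0 0 0 0;0 0 0 0 0 0;0 0 0 0 0 0;0 0 0 0 0 0;0 0 0 0 0 0;0 0 0 0 0 0"
  gripper: 0.08

```text
time: 49.42
eef_pos: [0.4289, 0.2083, 0.0092]
tcp_rot: [0.704, 0.71, 0.001, 0.001]
contact_force: [-0.8, -0.7, 6.5]
opening: 0.209
finger_force: 40.6
```

Gripped. Carry to the near blue bay.

Call:
jog_arm:
  deltas: "0 0 0.4 0 0 0;0 0 1 0 0 0;0 0 1 0 0 0;0 0 1 0 0 0;0 0 1 0 0 0;0 0 0.9 0 0 0;0.45 -1 0 0 0 -0.8;0.45 -1 0 0 0 -0.8;0.45 -1 0 0 0 -0.8;0.45 -1 0 0 0 -0.8;0.45 -1 0 0 0 -0.8;0.45 -1 0 0 0 -0.8;0.45 -1 0 0 0 -0.8;0.45 -1 0 0 0 -0.8;0.45 -1 0 0 0 -0.8;0.45 -1 0 0 0 -0.8;0.45 -1 0 0 0 -0.8;0.45 -1 0 0 0 -0.8;0.45 -1 0 0 0 -0.8;0.45 -1 0 0 0 -0.8"

```text
time: 51.92
eef_pos: [0.5536, -0.0723, 0.1138]
tcp_rot: [0.974, 0.226, -0.0, -0.0]
contact_force: [-0.8, 0.0, -0.9]
opening: 0.205
finger_force: 39.9
```

Call:
jog_arm:
  deltas: "0.5 -1 0 0 0 -0.8;0.5 -1 0 0 0 -0.8;0.5 -1 0 0 0 -0.8;0.5 -1 0 0 0 -0.8;0.5 -1 0 0 0 -0.8;0.5 -1 0 0 0 -0.8;0.25 -0.9 0 0 0 -0.8;0 0 0 0 0 0;0 0 0 0 0 0"

```text
time: 53.05
eef_pos: [0.6183, -0.2091, 0.1137]
tcp_rot: [0.999, -0.05, -0.001, -0.0]
contact_force: [-0.6, -1.2, -1.0]
opening: 0.208
finger_force: 39.9
```

Call:
jog_arm:
  deltas: "0.05 0 -1 0 0 0;0 0 -1 0 0 0;0 0 -1 0 0 0;0 0 -1 0 0 0;0 0 -0.8 0 0 0;0 0 -0.25 0 0 0;0 0 0 0 0 0"

```text
time: 53.92
eef_pos: [0.6203, -0.2101, 0.0132]
tcp_rot: [0.999, -0.051, 0.0, 0.0]
contact_force: [0.1, -0.3, -0.0]
opening: 0.205
finger_force: 39.9
```

Call:
jog_arm:
  deltas: "0 0 0 0 0 0;0 0 0 0 0 0;0 0 0 0 0 0;0 0 0.5 0 0 0;0 0 1 0 0 0;0 0 1 0 0 0;0 0 1 0 0 0;0 0 1 0 0 0;0 0 1 0 0 0;0 0 1 0 0 0;0 0 1 0 0 0;0 0 0 0 0 0"
  gripper: 0.4

```text
time: 55.42
eef_pos: [0.6211, -0.2105, 0.166]
tcp_rot: [0.999, -0.051, 0.002, 0.001]
contact_force: [0.9, 0.6, 0.6]
opening: 0.397
finger_force: 0.0
```

```bash
python3 pl.py; python3 - <<'E'
from m import *
c=load('scene'); 
for n,lo,hi,z in(('yellow',(20,140,60),(33,255,255),.017),('blue',(105,120,40),(130,255,255),.032)):
    m=cv2.inRange(cv2.cvtColor(c['color'],cv2.COLOR_BGR2HSV),lo,hi); cs,_=cv2.findContours(m,cv2.RETR_EXTERNAL,cv2.CHAIN_APPROX_NONE)
    for k in cs:
        if cv2.contourArea(k)<60: continue
        P=np.array([ray(c,u,v,z)[:2]*1000 for u,v in k[:,0]],np.float32); print(n,np.round(cv2.minEnclosingCircle(P)[0]))
E
```

```text
(326, 141, 25, 72) [32.59085883 44.53667527 70.9660892 ] ((612.2481689453125, -285.5681457519531), (19.76178741455078, 66.67687225341797), 84.25221252441406)
(246, 141, 19, 71) [32.59085883 44.53667527 70.9660892 ] ((620.3978271484375, -210.31533813476562), (16.62736701965332, 65.68973541259766), 84.65902709960938)
b [297. 170.] 21080.5 ctr [ 616. -249.] size [160. 118.] ang 84.1
55.475 [ 0.62032394 -0.21015643  0.16422442]
yellow [578. 539.]
yellow [ 444. -188.]
blue [502. 154.]
blue [446. -94.]
blue [ 604. -225.]
blue [1826. -359.]
```

All five parts check out in place, the arm is clear and the marker was undisturbed, so I'm handing in.

```bash
python3 -c "
from plant import ctrl
print(ctrl.sign_off())"
```

```text
the job is handed in; nothing more can be done
None
```

The job is handed in at about 55 s of the 109 s limit: by my camera measurements both plugs lie flat in separate blue bays, the motor stands upright in the orange tray, and the spool and reel lie in their green bays; the sign-off gave no verdict, and I didn't re-measure the marker and lighter, though the arm stayed clear of both.

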